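# Make up and lock a bundle of three cartons in the bundling jig

## Task

Make up a bundle of exactly three white cartons in the blue bundling jig, ready to be taped: loosen the black clamp knob (anticlockwise from above), open the yellow stop, and stand two more cartons in the channel in a row with the one already in it. Then push the stop up gently until the row is tight against the end plate, with no gaps, and screw the knob fully tight again. Leave the spare white carton and everything else on the bench standing where it is.

Things in the scene. Friction and masses are not known exactly. Their poses are not given: they have to be found in the camera images.
- jig: Bundling jig, fixed to the bench: bed 112 x 360 mm, its top 16 mm above the bench. Blue side guides, 9 mm high then flared out up to 14 mm above the bed, make a channel 70 mm wide along y. Blue end plate (88 mm wide, 70 mm high above the bed) at the +y end, inner face at y = +168 mm. Origin: centre of the underside; x across the channel, y along it to the end plate, z up.
- stop (a joint): Position of the yellow sliding stop in the channel, m: 0 = its face 75 mm from the end plate; grows as it opens (towards the jig's -y), at most 0.175 (face 250 mm from the end plate). The stop carries the clamp knob along and slides only when the knob is loose, most simply by holding the knob.
- stop_face (a point): Centre of the stop's carton face, 32 mm above the bed; axes as the jig's. The face plate is 66 mm wide, 8 mm thick and 65 mm high above the bed; behind it a foot 14 mm thick runs 98 mm back along -y.
- clamp_knob (a joint): Angle of the clamp knob, rad: 0 = screwed fully tight, grows anticlockwise seen from above, up to 1.3 = fully loose. It starts to bite below about 0.3.
- knob_grip (a point): Middle of the knob's black wing, on its turning axis, 68 mm behind the stop's face, 58 mm above the bench. The wing is a bar 14 mm thick (this point's x), 56 mm long (y), its underside 46 and its top 74 mm above the bench. The point turns with the knob; with the knob at 0 its y axis is turned 0.65 rad clockwise (from above) from the jig's y.
- carton_a: White-grey upright carton with a printed label, standing in the jig at the start, 66 (x) x 73 (y) x 94 mm (rigid core 65 x 71 x 90 mm), about 0.1 kg. Origin: centre of its underside, z up. It stands in the channel with its y along the channel.
- carton_b: White-grey upright carton with a printed label, standing on the bench, 66 (x) x 73 (y) x 94 mm (rigid core 65 x 71 x 90 mm), about 0.1 kg. Origin: centre of its underside, z up. It stands in the channel with its y along the channel.
- carton_c: White-grey upright carton with a printed label, standing on the bench, 66 (x) x 73 (y) x 94 mm (rigid core 65 x 71 x 90 mm), about 0.1 kg. Origin: centre of its underside, z up. It stands in the channel with its y along the channel.
- carton_d: White-grey upright carton with a printed label, standing on the bench, 66 (x) x 73 (y) x 94 mm (rigid core 65 x 71 x 90 mm), about 0.1 kg. Origin: centre of its underside, z up. It stands in the channel with its y along the channel.
- brown_carton: Brown cardboard carton 66 x 88 x 49 mm, not part of the job. Origin: centre of its underside.
- aerosol: Tall pink spray can, 59 mm in diameter, 197 mm high, not part of the job. Origin: centre of its underside.
- glue_bottle: White glue bottle with a blue label, 56 mm in diameter, 135 mm high, not part of the job. Origin: centre of its underside.
- dropper_bottle: Small brown dropper bottle with a black bulb, 33 mm in diameter, 102 mm high, not part of the job. Origin: centre of its underside.
- grease_tin: Flat white round tin, 90 mm in diameter, 32 mm high, not part of the job. Origin: centre of its underside.
Mind the look-alikes: they are no part of the job. What is shaped like the carton_b but turquoise is not meant.

How it is judged:
By the outcome, as a careful person would: the job done as asked, in the order asked, and still so for the second after the job is handed in, with the robot touching nothing.
It also fails if it takes over 72 s, if anything falls off the work surface, if the arm or the gripper's body presses on something with over 40 N, if the wrist force passes 120 N, or if a joint passes its speed limit or range.

## Robot

A 6-joint arm with a two-finger parallel gripper is mounted at the origin on a cart in front of the work surface, level with it; the furniture and walls round the work are solid. World frame = base frame: x ahead of the robot, y to its left, z up, the work surface at z = 0. Lengths are in m, angles in degrees, forces in N, time in s.
With the tool pointing down it reaches from about 0.275 to 0.85 m from the base axis. Payload 5.2 kg.
Tool frame: the origin (TCP) lies midway between the tips of the shut fingers; the grasp point (between the pads) lies 19 mm behind it; z points along the fingers, x is the direction in which the jaws open and shut, and the axes are right-handed (so a half turn about z gives the same grasp; the last joint's range is limited). The gripper opens to 85 mm and grips with 20 to 120 N. Pads are 22 mm wide; open, the fingers measure 114 mm over their backs; the gripper's body (76 mm by 85 mm) begins 54 mm behind the grasp point. The pads swing forward as they close: fully open they stand 13 mm farther back than shut.
Start: joints at [-75.905, 14.817, 87.949, -0, 77.235, -11.62], TCP at [0.239, -0.496, 0.231] pointing down, gripper open.
Joint ranges: [-179.93, 179.93], [-52.35, 119.4], [10.71, 147.94], [-69.91, 249.91], [12.55, 155.21], [-178.61, 178.61]. Speed limits (degrees/s): [147.25, 147.25, 180, 180, 180, 180].

## Interface

Orientations are given as a 3x3 rotation matrix whose columns are the frame's x, y, z axes.
In Python, from bench import ctrl, imaging gives the robot as it stands.
- The arm moves only by the shell command python3 -m jog 'ROWS'. ROWS is text: rows parted by semicolons, each of 7 numbers parted by spaces: the shift along the world's x, y, z in m, then the turn, a rotation vector about the world's x, y, z in degrees, then the opening in per cent of the stroke, from 0 (shut) to 100 (fully open). In form: tx ty tz wx wy wz jaw; .... A call has exactly 5 rows; each row is the pose to reach, as a shift and turn from the pose measured when the call began; what a row does not reach only later rows make up. A row lasts 1/8 s, in which the tool goes at most 62.5 mm and 10.7 degrees, less where a joint would pass 70% of its speed; a pose out of reach is approached as far as the arm can. A call with a gripper value outside its range is refused whole. The fingers move at their own pace and stop on an object; the grip force is fixed at half the most. Time passes only in rows, so rows that repeat a pose let the fingers close, or fill a call up. It gives the time, the measured TCP pose, the force and the opening at its end, in the units of the state.
- ctrl.observe(): the state, without advancing time (a new reading comes with each control period).
- imaging.snapshot(name): name is "scene" or "top" or "wrist"; returns the picture (384x512x3 uint8, red, green, blue); there is no depth.
- imaging.get_calibration(name): a dict with "vertical_fov" (degrees; the focal length in pixels is half the picture's height over the tangent of half this angle, whatever the lens; pixels are square), "cx", "cy" (the principal point, pixels), "D" ([k1, k2, p1, p2, k3] as OpenCV has them; the pictures are not rectified), "extrinsics" (4x4, takes a point from world to camera coordinates); the wrist camera has in their place "T_tool_cam" (4x4, takes a point from camera to tool coordinates, whose origin is the TCP and whose axes are the tool frame's). Camera axes: x right, y up, looking along -z (the intrinsics and any distortion apply to the point x, -y, -z); pixel columns grow to the right and rows downward; lengths in m; the calibration is good to about 2 mm. A picture is of the moment at which its call begins: read the wrist's pose just before it. get_calibration takes no time and is no camera call.
- ctrl.hand_in(): hands the job in, once; it reports no verdict.
The state is a dict: "time": time; "joint_pos": joint angles; "qvel": joint speeds; "joint_efforts": joint torques, N m; "eef_pos": TCP position; "ee_rot": TCP orientation; "ft_force": force on the tool from outside, world axes, zero at the start; "ft_torque": the same for the moment, N m; "finger_gap": finger opening in m.
Only numpy, scipy, OpenCV 4.12 (cv2) and the standard library are available. Lean on these libraries where they do the work, as an engineer would, in place of code of your own. Each camera call takes 0.05 s, during which the arm holds its last target. There are 200 camera calls.

## Working session

There is one attempt and no reset: what is moved stays moved. The work goes in short steps, Python scripts to look and compute and a shell command to move; the robot and the scene stay as the last step left them, time stands still between calls to the robot, and variables do not carry over. Pictures are saved under pics/ and viewed, about 8 in all and at most 12, crops included, and the job is handed in when it is done.

```bash
ls; mkdir -p pics; cat > h.py <<'E'
import numpy as np, cv2
from bench import ctrl, imaging
def snap(n,f=None):
    s=ctrl.observe(); im=imaging.snapshot(n)
    if f: cv2.imwrite('pics/'+f,im[:,:,::-1])
    return im,s
def cam(n,s=None):
    c=imaging.get_calibration(n); f=192/np.tan(np.radians(c['vertical_fov'])/2)
    K=np.array([[f,0,c['cx']],[0,f,c['cy']],[0,0,1]]); D=np.array(c['D'],float)
    if n=='wrist':
        T=np.eye(4);T[:3,:3]=s['ee_rot'];T[:3,3]=s['eef_pos'];E=np.linalg.inv(T@np.array(c['T_tool_cam']))
    else: E=np.array(c['extrinsics'])
    return K,D,E
def ray(n,px,z,s=None):
    K,D,E=cam(n,s); p=cv2.undistortPoints(np.array(px,float).reshape(-1,1,2),K,D).reshape(-1,2)
    d=np.c_[p[:,0],-p[:,1],-np.ones(len(p))]@E[:3,:3]; o=-E[:3,:3].T@E[:3,3]
    return o+d*((z-o[2])/d[:,2])[:,None]
def proj(n,P,s=None):
    K,D,E=cam(n,s); q=np.array(P,float).reshape(-1,3)@E[:3,:3].T+E[:3,3]; q=q*[1,-1,-1]
    return cv2.projectPoints(q,np.zeros(3),np.zeros(3),K,D)[0].reshape(-1,2)
E
python3 - <<'E'
from h import *
s=ctrl.observe(); print(s)
for n in('top','scene'):
    im,_=snap(n,n+'0.png'); c=cam(n); print(n,c[0][0,0],-c[2][:3,:3].T@c[2][:3,3],c[1])
E
```

```text
pics
{'time': 0.0, 'joint_pos': array([-7.59042838e+01,  1.48578965e+01,  8.80134324e+01, -3.13483135e-04,
        7.72340415e+01, -1.16180921e+01]), 'qvel': array([-0.07005572,  0.14904836,  0.00568156,  0.01183975, -0.0951341 ,
       -0.04966115]), 'joint_efforts': array([ 7.63184221e-05, -4.46031082e+01, -2.90572214e+01, -7.52550295e-05,
        1.17777797e-02,  4.13780743e-07]), 'eef_pos': array([ 0.23852899, -0.49498067,  0.230471  ]), 'ee_rot': array([[ 4.33876918e-01, -9.00972039e-01, -4.53064585e-04],
       [-9.00970350e-01, -4.33877001e-01,  1.78238644e-03],
       [-1.80245465e-03, -3.65138578e-04, -9.99998309e-01]]), 'ft_force': array([ 0.3021349 , -0.29081083,  0.78820001]), 'ft_torque': array([-0.03185483,  0.01092941, -0.03204234]), 'finger_gap': 0.08530412730927192}
top 440.37643616991676 [ 0.25781945 -0.25236118  1.43615009] [-0.11790317  0.          0.          0.          0.        ]
scene 487.634560832188 [-0.11685046 -1.14070311  0.60262234] [0.0666912 0.        0.        0.        0.       ]
```

View pics/top0.png

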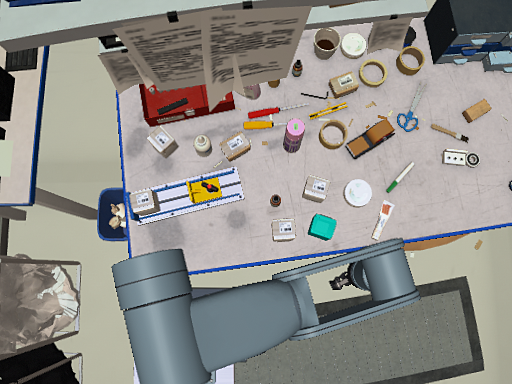

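View pics/scene0.png

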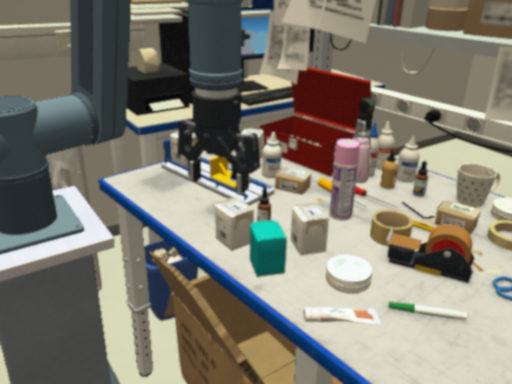

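The top view shows the jig at about (187,193), with carton_a at (143,203) and the end plate on the left. Candidate white cartons are (161,140), (316,187) and (284,229). The turquoise one at (322,226) and the brown one at (236,147) are not meant. I'll enlarge a crop to confirm.

```bash
python3 - <<'E'
from h import *
im=cv2.imread('pics/top0.png')[115:255,115:345]
cv2.imwrite('pics/c0.png',cv2.resize(im,None,fx=3.45,fy=3.45,interpolation=cv2.INTER_CUBIC))
px=[(161,140),(316,187),(284,229),(143,203)]
print(ray('top',px,.094).round(3))
print(ray('top',[(203,187)],.074), ray('top',[(130,190),(240,167),(134,222),(244,197)],.016).round(3))
E
```

```text
[[ 0.663  0.059  0.094]
 [ 0.501 -0.428  0.094]
 [ 0.373 -0.325  0.094]
 [ 0.461  0.11   0.094]]
[[ 0.51177938 -0.07427011  0.074     ]] [[ 0.517  0.177  0.016]
 [ 0.588 -0.189  0.016]
 [ 0.41   0.16   0.016]
 [ 0.487 -0.201  0.016]]
```

View pics/c0.png

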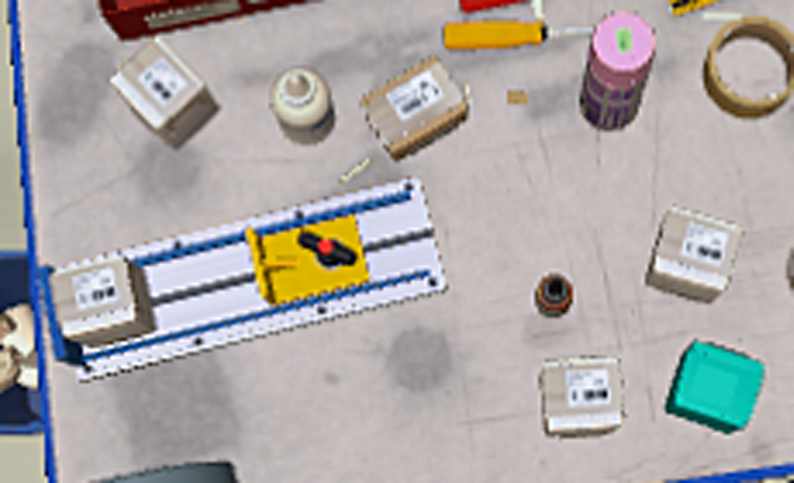

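White-grey cartons sit at top pixels (161,140), (316,187) and (284,229). All three match, and the turquoise look-alike at (322,226) is excluded. I'll use (316,187) and (284,229), which stand in the open, and leave (161,140) as the spare. First I go above the knob.

```bash
python3 -m jog '0.27 0.42 0.05 0 0 40 40;0.27 0.42 0.05 0 0 40 40;0.27 0.42 0.05 0 0 40 40;0.27 0.42 0.05 0 0 40 40;0.27 0.42 0.05 0 0 40 40'; python3 - <<'E'
from h import *
print(imaging.get_calibration('wrist'))
cr=lambda L:[(x/3.45+115-.35,y/3.45+115-.35) for x,y in L]
print(ray('top',cr([(415,180),(447,290),(82,380)]),.016).round(3))
s=ctrl.observe();print(s['eef_pos'],s['ee_rot'])
E
```

```text
time: 0.72
eef_pos: [0.4073, -0.2319, 0.262]
ee_rot: [[0.912, -0.41, -0.001], [-0.41, -0.912, 0.001], [-0.002, -0.0, -1.0]]
ft_force: [0.8, -0.6, -0.8]
finger_gap: 0.0338
{'vertical_fov': 64.59455058866253, 'cx': 254.2832664494157, 'cy': 187.700583640942, 'D': array([-0.01317247,  0.        ,  0.        ,  0.        ,  0.        ]), 'T_tool_cam': array([[ 9.99999990e-01, -7.48428326e-05, -1.22832420e-04,
         4.23241832e-04],
       [-1.04675499e-04, -9.64361634e-01, -2.64587656e-01,
        -6.74872757e-02],
       [-9.86523833e-05,  2.64587666e-01, -9.64361632e-01,
        -1.42524839e-01],
       [ 0.00000000e+00,  0.00000000e+00,  0.00000000e+00,
         1.00000000e+00]])}
[[ 0.589 -0.172  0.016]
 [ 0.481 -0.202  0.016]
 [ 0.401  0.145  0.016]]
[ 0.40725234 -0.23193462  0.261955  ] [[ 9.11944705e-01 -4.10310651e-01 -1.42273267e-03]
 [-4.10309296e-01 -9.11945695e-01  1.15344772e-03]
 [-1.77072682e-03 -4.68120103e-04 -9.99998323e-01]]
```

```bash
python3 -m jog '0.105 0.158 0 0 0 0 40;0.105 0.158 0 0 0 0 40;0.105 0.158 0 0 0 0 40;0.105 0.158 0 0 0 0 40;0.105 0.158 0 0 0 0 40'; python3 - <<'E'
from h import *
im,s=snap('wrist','w1.png'); print(s['eef_pos'])
hsv=cv2.cvtColor(im,cv2.COLOR_RGB2HSV)
m=cv2.inRange(hsv,(0,120,80),(8,255,255)); print('red',cv2.connectedComponentsWithStats(m)[2:])
E
```

```text
time: 1.35
eef_pos: [0.5119, -0.0737, 0.2614]
ee_rot: [[0.913, -0.409, -0.003], [-0.409, -0.913, 0.001], [-0.003, 0.0, -1.0]]
ft_force: [-0.2, -0.8, 0.1]
finger_gap: 0.0341
[ 0.51191372 -0.07371837  0.2614357 ]
red (array([[     0,      0,    512,    384, 193331],
       [   423,      0,      1,      1,      1],
       [   469,      0,     43,     92,   1783],
       [   413,      2,      2,      3,      3],
       [   424,      2,      1,      1,      1],
       [   447,      4,      1,      1,      1],
       [   415,      6,      3,      4,      4],
       [   426,      6,      1,      1,      1],
       [   469,      9,      1,      1,      1],
       [   418,     11,      2,      2,      2],
       [   428,     10,      1,      1,      1],
       [   470,     11,      1,      1,      1],
       [   429,     12,      1,      1,      1],
       [   431,     12,      1,      1,      1],
       [   471,     13,      1,      1,      1],
       [   420,     14,      1,      1,      1],
       [   421,     16,      1,      2,      2],
       [   473,     17,      1,      1,      1],
  
[... 3764 characters left out ...]
   [442.        ,  59.        ],
       [443.        ,  61.        ],
       [444.        ,  63.        ],
       [445.        ,  65.        ],
       [448.72727273,  72.        ],
       [467.        , 108.        ],
       [469.        , 113.        ],
       [471.        , 117.        ],
       [472.        , 119.        ],
       [473.        , 121.        ],
       [474.        , 123.        ],
       [475.        , 125.        ],
       [476.        , 127.        ],
       [477.        , 129.        ],
       [478.        , 131.        ],
       [479.        , 133.        ],
       [484.        , 137.        ],
       [488.33697348, 207.22698908],
       [262.82962963, 182.        ]]))
```

View pics/w1.png

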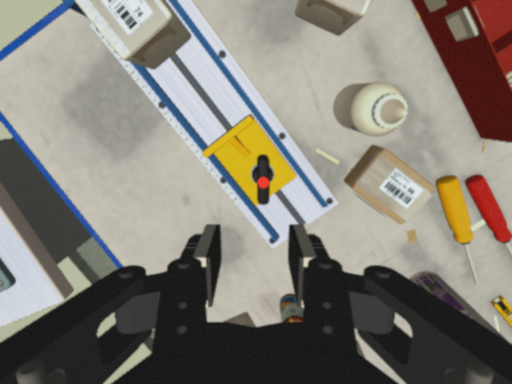

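The wrist view shows the knob's wing vertical at (263,180) with its red cap at (263,182). The stop face edge runs (205,152)-(250,117), and guide screws are visible at (222,54), (281,135) and (328,201).

```bash
python3 - <<'E'
from h import *
s=ctrl.observe()
print('red',ray('wrist',[(262.8,182)],.076,s).round(4))
print('wing ends',ray('wrist',[(263,156),(264,203)],.074,s).round(4))
a=ray('wrist',[(222,54),(281,135),(328,201)],.018,s);b=ray('wrist',[(162,103),(276,236)],.018,s)
print(a.round(4),b.round(4))
for p in(a,b): d=p[0]-p[-1]; print(np.degrees(np.arctan2(-d[0],d[1])))
print('stop',ray('wrist',[(205,152),(250,117)],.081,s).round(4))
E
```

```text
red [[ 0.5137 -0.093   0.076 ]]
wing ends [[ 0.5256 -0.0667  0.074 ]
 [ 0.5048 -0.1167  0.074 ]]
[[ 0.5281  0.0551  0.018 ]
 [ 0.5546 -0.0607  0.018 ]
 [ 0.5779 -0.1667  0.018 ]] [[ 0.4366  0.0352  0.018 ]
 [ 0.4947 -0.1849  0.018 ]]
12.661027844319728
14.788845392721607
stop [[ 0.4711 -0.0362  0.081 ]
 [ 0.5301 -0.0227  0.081 ]]
```

```bash
python3 -m jog '0.002 -0.02 -0.05 0 0 0 40;0.002 -0.02 -0.11 0 0 0 40;0.002 -0.02 -0.17 0 0 0 40;0.002 -0.02 -0.216 0 0 0 40;0.002 -0.02 -0.216 0 0 0 40' && python3 -m jog '0 0 0 0 0 0 0;0 0 0 0 0 0 0;0 0 0 0 0 0 0;0 0 0 0 0 0 0;0 0 0 0 0 0 0'
```

```text
time: 2.02
eef_pos: [0.51, -0.0952, 0.0426]
ee_rot: [[0.911, -0.413, -0.01], [-0.413, -0.911, 0.004], [-0.011, 0.001, -1.0]]
ft_force: [0.4, -0.6, -0.3]
finger_gap: 0.034
time: 2.65
eef_pos: [0.5117, -0.0966, 0.0447]
ee_rot: [[0.911, -0.413, -0.006], [-0.413, -0.911, 0.001], [-0.006, 0.002, -1.0]]
ft_force: [0.7, -4.8, 6.3]
finger_gap: 0.0174
```

```bash
python3 -m jog '0 0 0 0 0 10 0;0 0 0 0 0 20 0;0 0 0 0 0 30 0;0 0 0 0 0 40 0;0 0 0 0 0 40 0' && python3 -m jog '0 0 0 0 0 10 0;0 0 0 0 0 20 0;0 0 0 0 0 30 0;0 0 0 0 0 36 0;0 0 0 0 0 36 0'; python3 -c "
from h import *
s=ctrl.observe();print(s['ft_torque'])"
```

```text
time: 3.28
eef_pos: [0.5141, -0.0964, 0.0452]
ee_rot: [[0.963, 0.271, -0.0], [0.271, -0.963, -0.004], [-0.001, 0.003, -1.0]]
ft_force: [8.1, 1.8, -9.6]
finger_gap: 0.0176
time: 3.9
eef_pos: [0.5163, -0.0956, 0.0452]
ee_rot: [[0.62, 0.785, 0.006], [0.785, -0.62, -0.002], [0.002, 0.006, -1.0]]
ft_force: [9.6, 2.3, -10.4]
finger_gap: 0.0177
[ 0.42545069 -1.53113538 -0.2231439 ]
```

```bash
python3 -m jog '0.003 -0.015 0 0 0 0 0;0.007 -0.03 0 0 0 0 0;0.0105 -0.045 0 0 0 0 0;0.0145 -0.060 0 0 0 0 0;0.0145 -0.060 0 0 0 0 0'
```

```text
time: 4.53
eef_pos: [0.531, -0.1576, 0.0451]
ee_rot: [[0.621, 0.784, 0.006], [0.784, -0.621, -0.003], [0.002, 0.007, -1.0]]
ft_force: [2.0, 0.1, -5.3]
finger_gap: 0.0174
```

```bash
python3 -m jog '0.001 -0.004 0 0 0 0 0;0.002 -0.008 0 0 0 0 0;0.002 -0.008 0 0 0 0 0;0.002 -0.008 0 0 0 0 0;0.002 -0.008 0 0 0 0 0'
```

```text
time: 5.15
eef_pos: [0.5319, -0.1621, 0.045]
ee_rot: [[0.621, 0.784, 0.004], [0.784, -0.621, 0.002], [0.004, 0.002, -1.0]]
ft_force: [1.6, 10.8, -1.7]
finger_gap: 0.017
```

```bash
python3 -m jog '0 0 0 0 0 0 45;0 0 0 0 0 0 45;0 0 0 0 0 0 45;0 0 0.06 0 0 0 50;0 0 0.12 0 0 0 60' && python3 -m jog '-0.08 -0.36 0.13 0 0 -38 100;-0.08 -0.36 0.13 0 0 -38 100;-0.08 -0.36 0.13 0 0 -38 100;-0.08 -0.36 0.13 0 0 -38 100;-0.08 -0.36 0.13 0 0 -38 100' && python3 -m jog '0 -0.05 0.01 0 0 0 100;0 -0.05 0.01 0 0 0 100;0 -0.05 0.01 0 0 0 100;0 -0.05 0.01 0 0 0 100;0 -0.05 0.01 0 0 0 100'; python3 - <<'E'
from h import *
im,s=snap('wrist','w2.png'); print(s['eef_pos'])
E
```

```text
time: 5.78
eef_pos: [0.5313, -0.1623, 0.1659]
ee_rot: [[0.621, 0.784, 0.002], [0.784, -0.621, 0.002], [0.003, 0.0, -1.0]]
ft_force: [1.8, -0.6, -0.4]
finger_gap: 0.0515
time: 6.4
eef_pos: [0.4666, -0.4516, 0.2705]
ee_rot: [[0.972, 0.233, 0.004], [0.233, -0.972, -0.0], [0.004, 0.001, -1.0]]
ft_force: [0.3, -0.5, 0.5]
finger_gap: 0.0853
time: 7.02
eef_pos: [0.4671, -0.5003, 0.2808]
ee_rot: [[0.972, 0.235, 0.004], [0.235, -0.972, -0.0], [0.004, 0.001, -1.0]]
ft_force: [0.5, 0.7, 0.2]
finger_gap: 0.0854
[ 0.46712385 -0.50025032  0.28079536]
```

View pics/w2.png

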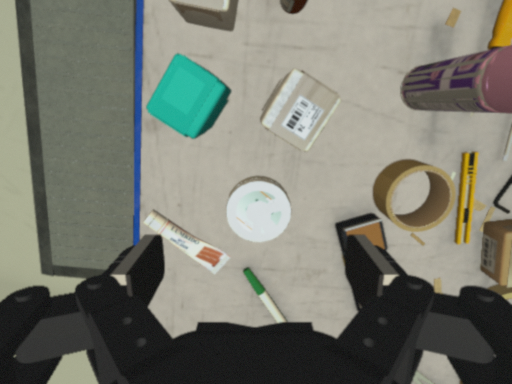

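View shows carton P at (300,110), turquoise one at (188,95), tin at (258,210), dropper at (293,3). Enlarging P for its corners.

```bash
python3 - <<'E'
from h import *
im=cv2.imread('pics/w2.png')
a=cv2.resize(im[55:165,245:355],None,fx=5,fy=5,interpolation=cv2.INTER_CUBIC)
cv2.imwrite('pics/c1.png',a)
E
```

```text
(no output)
```

View pics/c1.png

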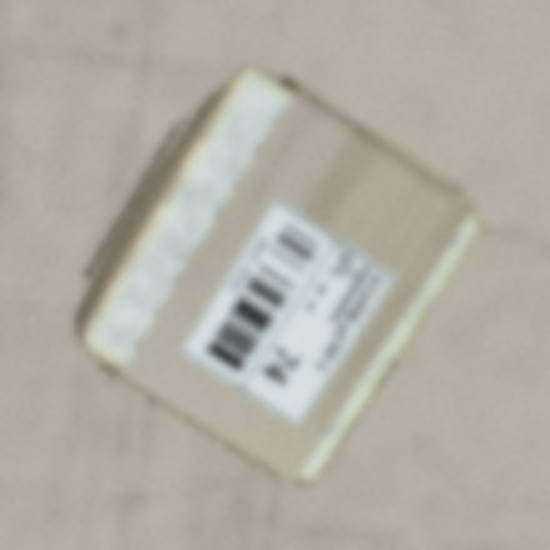

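Corners of the top in the crop are (248,70), (478,222), (308,480) and (85,340).

```bash
python3 - <<'E'
from h import *
s=ctrl.observe()
px=np.array([(248,70),(478,222),(308,480),(85,340)])/5-.4+[245,55]
p=ray('wrist',px,.094,s); print(p.round(4),p.mean(0).round(4))
for i in range(4):
    d=p[(i+1)%4]-p[i]; print(np.linalg.norm(d).round(4),np.degrees(np.arctan2(d[1],d[0])).round(1))
E
```

```text
[[ 0.4839 -0.3913  0.094 ]
 [ 0.5386 -0.4087  0.094 ]
 [ 0.5191 -0.469   0.094 ]
 [ 0.4647 -0.4515  0.094 ]] [ 0.5016 -0.4301  0.094 ]
0.0574 -17.6
0.0634 -107.9
0.0572 162.1
0.0631 72.2
```

```bash
python3 -m jog '0.0345 0.070 -0.02 0 0 -10 100;0.0345 0.070 -0.05 0 0 -20 100;0.0345 0.070 -0.10 0 0 -31 100;0.0345 0.070 -0.12 0 0 -31 100;0.0345 0.070 -0.12 0 0 -31 100' && python3 -c "
from h import *
im,s=snap('wrist','w3.png')"
```

```text
time: 7.7
eef_pos: [0.501, -0.4288, 0.159]
ee_rot: [[0.954, -0.298, 0.0], [-0.298, -0.954, 0.001], [-0.0, -0.001, -1.0]]
ft_force: [-0.1, -0.8, 0.4]
finger_gap: 0.0858
```

View pics/w3.png

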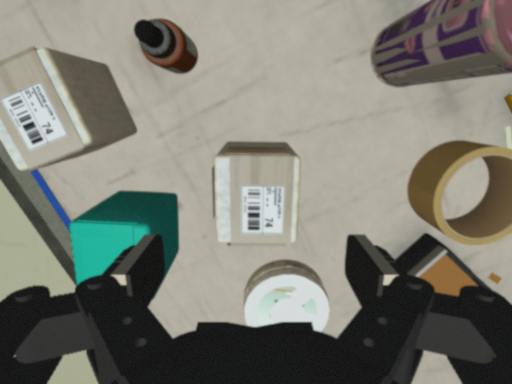

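P is centred across the jaws at (257,195) and aligned with them. I'll check the fore-aft position, the clearance to the turquoise one, and C's corners at upper left.

```bash
python3 - <<'E'
from h import *
s=ctrl.observe()
p=ray('wrist',[(217,152),(299,152),(298,243),(217,242)],.094,s); print(p.round(4),p.mean(0))
print(np.linalg.norm(np.diff(p,axis=0),axis=1))
print('turq top corners',ray('wrist',[(178,194),(122,192),(73,225),(150,275)],.094,s).round(3))
print('turq base',ray('wrist',[(178,235)],.0,s).round(3))
print('C top',ray('wrist',[(40,48),(-5,70),(100,140),(20,168)],.094,s).round(3))
print('C base',ray('wrist',[(110,68),(136,128)],.0,s).round(3))
print('tooltip proj', proj('wrist',[s['eef_pos'],s['eef_pos']+s['ee_rot']@[-.0427,0,-.013]],s))
E
```

```text
[[ 0.4883 -0.3884  0.094 ]
 [ 0.5425 -0.4054  0.094 ]
 [ 0.5238 -0.4717  0.094 ]
 [ 0.4659 -0.4526  0.094 ]] [ 0.50515662 -0.42951549  0.094     ]
[0.0567861  0.06887912 0.06095992]
turq top corners [[ 0.452 -0.409  0.094]
 [ 0.414 -0.395  0.094]
 [ 0.368 -0.408  0.094]
 [ 0.407 -0.464  0.094]]
turq base [[ 0.403 -0.471  0.   ]]
C top [[ 0.402 -0.291  0.094]
 [ 0.368 -0.294  0.094]
 [ 0.414 -0.356  0.094]
 [ 0.352 -0.357  0.094]]
C base [[ 0.404 -0.294  0.   ]
 [ 0.405 -0.352  0.   ]]
tooltip proj [[253.29475073 241.11390468]
 [162.51602093 253.02565548]]
```

```bash
python3 - <<'E'
from h import *
s=ctrl.observe()
print(ray('top',[(x/3.45+114.65,y/3.45+114.65) for x,y in [(692,340),(765,372),(737,432),(668,405)]],.094).round(3))
print(ray('wrist',[(122,192),(178,194),(176,240)],0,s).round(3))
E
```

```text
[[ 0.42  -0.422  0.094]
 [ 0.39  -0.486  0.094]
 [ 0.337 -0.459  0.094]
 [ 0.362 -0.398  0.094]]
[[ 0.365 -0.409  0.   ]
 [ 0.42  -0.428  0.   ]
 [ 0.399 -0.476  0.   ]]
```

```bash
python3 -m jog '0.001 -0.001 -0.04 0 0 0 100;0.001 -0.001 -0.08 0 0 0 100;0.001 -0.001 -0.117 0 0 0 100;0.001 -0.001 -0.117 0 0 0 100;0.001 -0.001 -0.117 0 0 0 60' && python3 -m jog '0 0 0 0 0 0 40;0 0 0 0 0 0 40;0 0 0 0 0 0 40;0 0 0 0 0 0 40;0 0 0 0 0 0 40'
```

```text
time: 8.38
eef_pos: [0.5039, -0.4323, 0.0465]
ee_rot: [[0.954, -0.298, 0.005], [-0.298, -0.954, -0.005], [0.006, 0.003, -1.0]]
ft_force: [1.8, -0.9, -0.1]
finger_gap: 0.0695
time: 9.0
eef_pos: [0.5042, -0.4326, 0.0474]
ee_rot: [[0.954, -0.298, 0.006], [-0.298, -0.954, -0.006], [0.007, 0.004, -1.0]]
ft_force: [0.1, 0.8, 4.3]
finger_gap: 0.0639
```

```bash
cat >> h.py <<'E'
EP=np.array([.458,.147]); yaw=np.radians(13.5)
XJ=np.array([np.cos(yaw),np.sin(yaw)]); YJ=np.array([-np.sin(yaw),np.cos(yaw)])
def jig(p): d=np.atleast_2d(p)[:,:2]-EP; return np.c_[d@XJ,-(d@YJ)].round(4)  # across, dist from end plate
def wld(x,d): return EP+x*XJ-d*YJ
E
python3 - <<'E'
from h import *
# w1 pose
R=np.array([[.913,-.409,-.003],[-.409,-.913,.001],[-.003,0,-1]]); s=dict(eef_pos=np.array([.5119,-.0737,.2614]),ee_rot=R)
print('a base near',jig(ray('wrist',[(150,68),(190,38)],.016,s)))
print('a top near w1',jig(ray('wrist',[(128,60),(178,22)],.11,s)))
print('a top',jig(ray('top',[(x/3.45+114.65,y/3.45+114.65) for x,y in [(53,268),(128,258),(138,318),(65,340)]],.11)))
print('base top cam',jig(ray('top',[(x/3.45+114.65,y/3.45+114.65) for x,y in [(155,330)]],.016)))
print('target',wld(0,.116),wld(0,.195))
E
```

```text
a base near [[-0.0318  0.0636]
 [ 0.0277  0.068 ]]
a top near w1 [[-0.025   0.0732]
 [ 0.0314  0.0775]]
a top [[ 0.0338  0.0071]
 [ 0.0255  0.0751]
 [-0.0296  0.0726]
 [-0.0326  0.0047]]
base top cam [[-0.0266  0.0669]]
target [0.48507966 0.03420509] [ 0.50352185 -0.04261213]
```

```bash
python3 -m jog '0 0 0.05 0 0 0 40;0 0 0.10 0 0 0 40;-0.002 0.04 0.133 0 0 5 40;-0.004 0.10 0.133 0 0 10 40;-0.006 0.16 0.133 0 0 15 40' && python3 -m jog '-0.003 0.06 0 0 0 8 40;-0.006 0.12 0 0 0 15.8 40;-0.009 0.18 0 0 0 15.8 40;-0.012 0.24 0 0 0 15.8 40;-0.012 0.29 0 0 0 15.8 40' && python3 -c "
from h import *
s=ctrl.observe();p=s['eef_pos'];print(p,jig(p),np.degrees(np.arctan2(s['ee_rot'][1,0],s['ee_rot'][0,0])),s['ft_force'],'shift',wld(0,.120)-p[:2])"
```

```text
time: 9.62
eef_pos: [0.498, -0.2713, 0.1806]
ee_rot: [[0.999, -0.039, 0.008], [-0.039, -0.999, -0.004], [0.008, 0.004, -1.0]]
ft_force: [0.1, -0.8, -0.0]
finger_gap: 0.0638
time: 10.25
eef_pos: [0.4851, 0.0209, 0.1806]
ee_rot: [[0.972, 0.235, 0.008], [0.235, -0.972, -0.002], [0.008, 0.004, -1.0]]
ft_force: [1.4, 1.0, -0.6]
finger_gap: 0.0637
[0.48512706 0.0209414  0.18055398] [[-0.0031  0.1289]] 13.57632023873109 [ 1.4109248   1.00276044 -0.56042452] shift [0.00088638 0.00937421]
```

```bash
python3 -m jog '0.001 0.0095 -0.03 0 0 0 40;0.001 0.0095 -0.06 0 0 0 40;0.001 0.0095 -0.09 0 0 0 40;0.001 0.0095 -0.09 0 0 0 40;0.001 0.0095 -0.09 0 0 0 40' && python3 -c "
from h import *
im,s=snap('wrist','w4.png');print(jig(s['eef_pos']),s['ft_force'])"
```

```text
time: 10.88
eef_pos: [0.4867, 0.0303, 0.0913]
ee_rot: [[0.972, 0.235, 0.009], [0.235, -0.972, -0.002], [0.008, 0.004, -1.0]]
ft_force: [0.4, 1.0, -0.5]
finger_gap: 0.0639
[[0.0007 0.1202]] [ 0.44664908  0.97847597 -0.46339209]
```

View pics/w4.png

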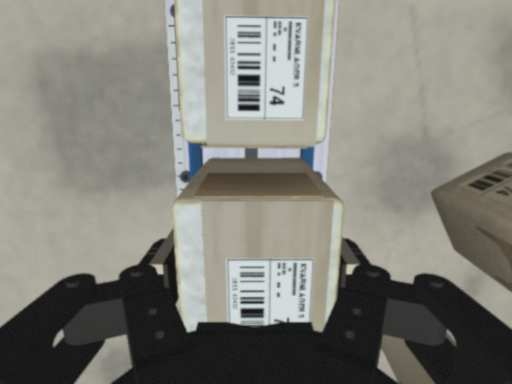

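The held carton sits about 2–3 mm to the right of the channel axis (guides at columns 196/307, carton bottom edge centred at about 257). I'll shift it 2.5 mm in -x while lowering.

```bash
python3 -m jog '-0.0025 -0.0006 0 0 0 0 40;-0.0025 -0.0006 -0.007 0 0 0 40;-0.0025 -0.0006 -0.014 0 0 0 40;-0.0025 -0.0006 -0.019 0 0 0 40;-0.0025 -0.0006 -0.019 0 0 0 40' && python3 -m jog '0 0 -0.004 0 0 0 40;0 0 -0.006 0 0 0 40;0 0 -0.008 0 0 0 40;0 0 -0.008 0 0 0 40;0 0 -0.008 0 0 0 40'
```

```text
time: 11.55
eef_pos: [0.4841, 0.0297, 0.0721]
ee_rot: [[0.972, 0.235, 0.009], [0.235, -0.972, -0.002], [0.008, 0.004, -1.0]]
ft_force: [0.4, -0.8, -0.5]
finger_gap: 0.064
time: 12.18
eef_pos: [0.4842, 0.0297, 0.0641]
ee_rot: [[0.972, 0.235, 0.009], [0.235, -0.972, -0.002], [0.008, 0.004, -1.0]]
ft_force: [0.5, 0.1, -0.5]
finger_gap: 0.0642
```

```bash
python3 -m jog '0 0 -0.001 0 0 0 40;0 0 -0.0015 0 0 0 40;0 0 -0.0015 0 0 0 40;0 0 -0.0015 0 0 0 70;0 0 -0.0015 0 0 0 85' && python3 -m jog '0 0 0 0 0 0 95;0 0 0 0 0 0 100;0 0 0.04 0 0 0 100;0 0 0.09 0 0 0 100;0 0 0.12 0 0 0 100'  && python3 -m jog '0 0 0.02 0 0 0 100;0 -0.03 0.04 0 0 0 100;0 -0.06 0.04 0 0 0 100;0 -0.07 0.04 0 0 0 100;0 -0.07 0.04 0 0 0 100' && python3 -c "
from h import *
im,s=snap('wrist','w5.png');print(jig(s['eef_pos']),s['ft_force'])"
```

```text
time: 12.8
eef_pos: [0.4844, 0.0296, 0.0629]
ee_rot: [[0.972, 0.235, 0.01], [0.235, -0.972, -0.002], [0.009, 0.004, -1.0]]
ft_force: [1.6, 0.2, -1.1]
finger_gap: 0.0726
time: 13.42
eef_pos: [0.4852, 0.0295, 0.1852]
ee_rot: [[0.972, 0.235, 0.012], [0.235, -0.972, -0.002], [0.012, 0.005, -1.0]]
ft_force: [0.1, -0.1, -0.3]
finger_gap: 0.0853
time: 14.05
eef_pos: [0.485, -0.0406, 0.2248]
ee_rot: [[0.972, 0.233, 0.012], [0.233, -0.972, -0.002], [0.011, 0.004, -1.0]]
ft_force: [0.1, 0.3, 0.3]
finger_gap: 0.0853
[[-0.0176  0.1887]] [0.12587765 0.32984021 0.28724023]
```

View pics/w5.png

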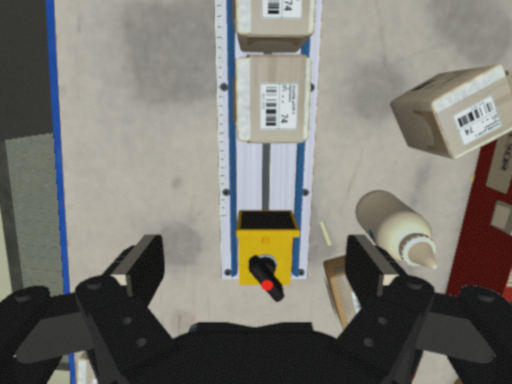

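P now stands upright in the channel with both guides visible beside it. Carton top is at rows 55–142, the stop's top edge at row 212, and the spare and bottle are undisturbed. Measuring the gap, and C from the earlier wrist view.

```bash
python3 - <<'E'
from h import *
s=ctrl.observe()
print('P',jig(ray('wrist',[(237,56),(312,56),(309,141),(236,141)],.11,s)))
print('stop',jig(ray('wrist',[(238,212),(299,212)],.081,s)),jig(ray('wrist',[(266,285)],.076,s)))
# C from w3
R=np.array([[.954,-.298,0],[-.298,-.954,.001],[0,-.001,-1]]); q=dict(eef_pos=np.array([.501,-.4288,.159]),ee_rot=R)
c=ray('wrist',[(100,140),(22,168)],.094,q); d=c[0]-c[1]; print('C edge',c.round(4),np.degrees(np.arctan2(d[1],d[0])))
c=ray('wrist',[(40,48),(100,140)],.094,q); d=c[0]-c[1]; print('C edge',c.round(4),np.degrees(np.arctan2(d[1],d[0])),np.linalg.norm(d))
t=ray('top',[(x/3.45+114.65,y/3.45+114.65) for x,y in [(541,361),(618,358),(622,432),(546,434)]],.094);print(t.round(3),t.mean(0),'dropper',ray('top',[(553/3.45+115,294/3.45+115)],.1))
E
```

```text
P [[-0.0292  0.0848]
 [ 0.0299  0.0846]
 [ 0.0307  0.1513]
 [-0.0309  0.1513]]
stop [[-0.0315  0.2254]
 [ 0.0296  0.2256]] [[-0.0022  0.3122]]
C edge [[ 0.4149 -0.3561  0.094 ]
 [ 0.354  -0.3574  0.094 ]] 1.2059577847986573
C edge [[ 0.4028 -0.2914  0.094 ]
 [ 0.4149 -0.3561  0.094 ]] 100.560595370202 0.06585226096944162
[[ 0.404 -0.287  0.094]
 [ 0.405 -0.355  0.094]
 [ 0.34  -0.357  0.094]
 [ 0.339 -0.29   0.094]] [ 0.37185701 -0.32238005  0.094     ] dropper [[ 0.46152657 -0.30003246  0.1       ]]
```

```bash
python3 -m jog '-0.02 -0.06 0 0 0 0 100;-0.045 -0.12 0 0 0 -5 100;-0.07 -0.18 0 0 0 -12.5 100;-0.09 -0.23 0 0 0 -12.5 100;-0.113 -0.281 0 0 0 -12.5 100' && python3 -m jog '0 0 -0.02 0 0 0 96;0 0 -0.03 0 0 0 96;0 0 -0.03 0 0 0 96;0 0 -0.03 0 0 0 96;0 0 -0.03 0 0 0 96' && python3 -c "
from h import *
im,s=snap('wrist','w6.png')"
```

```text
time: 14.72
eef_pos: [0.3716, -0.3218, 0.2246]
ee_rot: [[1.0, 0.019, 0.011], [0.019, -1.0, -0.003], [0.011, 0.004, -1.0]]
ft_force: [1.7, 0.3, 0.5]
finger_gap: 0.0855
time: 15.35
eef_pos: [0.3723, -0.3216, 0.1954]
ee_rot: [[1.0, 0.02, 0.012], [0.02, -1.0, -0.004], [0.012, 0.005, -1.0]]
ft_force: [0.1, -0.0, -0.6]
finger_gap: 0.0822
```

View pics/w6.png

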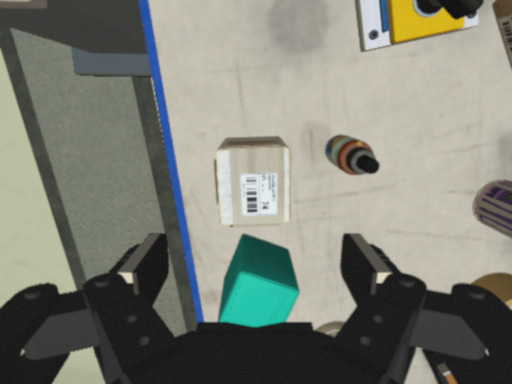

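C at (253,187) is nearly aligned, with the dropper to its right at (352,155) and the turquoise one below.

```bash
python3 - <<'E'
from h import *
s=ctrl.observe()
p=ray('wrist',[(217,150),(287,147),(291,222),(220,226)],.094,s); print(p.round(4),p.mean(0))
for i in range(4):
    d=p[(i+1)%4]-p[i]; print(np.linalg.norm(d).round(4),np.degrees(np.arctan2(d[1],d[0])).round(1))
print('tool',np.degrees(np.arctan2(s['ee_rot'][1,0],s['ee_rot'][0,0])),'dropper base',ray('wrist',[(337,148)],.0,s),'dropper bulb',ray('wrist',[(368,164)],.1,s))
E
```

```text
[[ 0.3434 -0.2908  0.094 ]
 [ 0.3996 -0.2873  0.094 ]
 [ 0.4062 -0.3519  0.094 ]
 [ 0.3452 -0.3565  0.094 ]] [ 0.37361658 -0.32162657  0.094     ]
0.0563 3.5
0.0649 -84.2
0.0613 -175.7
0.0657 91.5
tool 1.1349354525960405 dropper base [[ 0.46725075 -0.300372    0.        ]] dropper bulb [[ 0.46445999 -0.29888766  0.1       ]]
```

```bash
python3 -m jog '0.001 0 -0.02 0.2 0.7 3 96;0.001 0 -0.06 0.2 0.7 3 96;0.001 0 -0.10 0.2 0.7 3 96;0.001 0 -0.14 0.2 0.7 3 96;0.001 0 -0.15 0.2 0.7 3 96' && python3 -m jog '0 0 0 0 0 0 80;0 0 0 0 0 0 40;0 0 0 0 0 0 40;0 0 0 0 0 0 40;0 0 0 0 0 0 40'
```

```text
time: 16.02
eef_pos: [0.3723, -0.3202, 0.0435]
ee_rot: [[0.997, 0.072, -0.002], [0.072, -0.997, 0.003], [-0.002, -0.003, -1.0]]
ft_force: [-0.8, 0.2, -0.9]
finger_gap: 0.0819
time: 16.65
eef_pos: [0.3727, -0.3208, 0.0444]
ee_rot: [[0.997, 0.072, -0.001], [0.072, -0.997, 0.001], [-0.001, -0.001, -1.0]]
ft_force: [-1.5, -0.4, 6.0]
finger_gap: 0.0639
```

```bash
python3 -m jog '0 0 0.05 0 0 0 40;0 0 0.10 0 0 0 40;0 0 0.145 0 0 0 40;0.02 0.04 0.145 0 0 5 40;0.045 0.095 0.145 0 0 9.4 40' && python3 -m jog '0.023 0.05 0 0 0 0 40;0.046 0.1 0 0 0 0 40;0.07 0.15 0 0 0 0 40;0.086 0.18 0 0 0 0 40;0.086 0.18 0 0 0 0 40' && python3 -c "
from h import *
s=ctrl.observe();p=s['eef_pos'];print(p,jig(p),np.degrees(np.arctan2(s['ee_rot'][1,0],s['ee_rot'][0,0])),s['ee_rot'][:,2],'shift',wld(-.0017,.199)-p[:2])"
```

```text
time: 17.27
eef_pos: [0.4182, -0.2261, 0.1901]
ee_rot: [[0.972, 0.234, -0.0], [0.234, -0.972, -0.0], [-0.0, 0.0, -1.0]]
ft_force: [0.3, -0.1, -1.0]
finger_gap: 0.0643
time: 17.9
eef_pos: [0.5046, -0.0438, 0.1898]
ee_rot: [[0.971, 0.237, -0.0], [0.237, -0.971, 0.0], [-0.0, -0.0, -1.0]]
ft_force: [0.2, 0.5, -0.7]
finger_gap: 0.0641
[ 0.50458863 -0.04379136  0.18984153] [[0.0008 0.1964]] 13.733877066052116 [-3.64538344e-04  2.98925860e-04 -9.99999889e-01] shift [-0.00178603 -0.00310711]
```

```bash
python3 -m jog '-0.0013 -0.003 -0.04 0 0 0 40;-0.0013 -0.003 -0.08 0 0 0 40;-0.0013 -0.003 -0.105 0 0 0 40;-0.0013 -0.003 -0.115 0 0 0 40;-0.0013 -0.003 -0.115 0 0 0 40' && python3 -m jog '0 0 -0.004 0 0 0 40;0 0 -0.008 0 0 0 40;0 0 -0.012 0 0 0 40;0 0 -0.014 0 0 0 40;0 0 -0.014 0 0 0 40'
```

```text
time: 18.52
eef_pos: [0.5029, -0.0473, 0.0747]
ee_rot: [[0.972, 0.237, -0.001], [0.237, -0.972, 0.0], [-0.001, -0.001, -1.0]]
ft_force: [0.7, -0.7, -0.9]
finger_gap: 0.0642
time: 19.15
eef_pos: [0.503, -0.0473, 0.0606]
ee_rot: [[0.972, 0.237, -0.001], [0.237, -0.972, 0.0], [-0.001, -0.001, -1.0]]
ft_force: [0.1, -0.1, -0.7]
finger_gap: 0.0642
```

```bash
python3 -m jog '0 0 -0.001 0 0 0 70;0 0 -0.001 0 0 0 90;0 0 -0.001 0 0 0 100;0 0 0.04 0 0 0 100;0 0 0.10 0 0 0 100' && python3 -m jog '0 0 0.05 0 0 0 100;0.01 -0.05 0.05 0 0 10 80;0.029 -0.10 0.05 0 0 20 60;0.029 -0.115 0.05 0 0 30 40;0.029 -0.115 0.05 0 0 38 40' && python3 -c "
from h import *
im,s=snap('wrist','w7.png');print(s['ft_force'])"
```

```text
time: 19.77
eef_pos: [0.5016, -0.0469, 0.1601]
ee_rot: [[0.972, 0.237, -0.006], [0.237, -0.972, 0.002], [-0.005, -0.003, -1.0]]
ft_force: [1.3, 0.3, 0.5]
finger_gap: 0.0852
time: 20.4
eef_pos: [0.5305, -0.1636, 0.2096]
ee_rot: [[0.618, 0.786, -0.006], [0.786, -0.618, -0.002], [-0.006, -0.004, -1.0]]
ft_force: [-0.1, 0.1, 0.6]
finger_gap: 0.034
[-0.13086494  0.12224911  0.6480851 ]
```

View pics/w7.png

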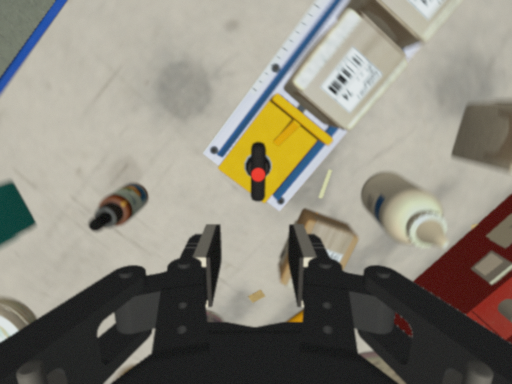

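C stands in the channel in front of the stop. The wing at (258,170) is aligned with the jaws. Now I grip the knob.

```bash
python3 -m jog '0.001 0.0015 -0.05 0 0 0 40;0.001 0.0015 -0.10 0 0 0 40;0.001 0.0015 -0.14 0 0 0 40;0.001 0.0015 -0.164 0 0 0 40;0.001 0.0015 -0.164 0 0 0 40' && python3 -m jog '0 0 0 0 0 0 0;0 0 0 0 0 0 0;0 0 0 0 0 0 0;0 0 0 0 0 0 0;0 0 0 0 0 0 0' && python3 -m jog '-0.001 0.004 0 0 0 0 0;-0.002 0.008 0 0 0 0 0;-0.003 0.012 0 0 0 0 0;-0.0035 0.015 0 0 0 0 0;-0.0035 0.015 0 0 0 0 0'
```

```text
time: 21.08
eef_pos: [0.5299, -0.1603, 0.0437]
ee_rot: [[0.614, 0.789, -0.011], [0.789, -0.614, 0.0], [-0.006, -0.009, -1.0]]
ft_force: [0.3, 0.6, 0.3]
finger_gap: 0.0344
time: 21.7
eef_pos: [0.5308, -0.1607, 0.0451]
ee_rot: [[0.614, 0.789, -0.008], [0.789, -0.614, -0.001], [-0.006, -0.006, -1.0]]
ft_force: [-0.3, 0.5, 6.2]
finger_gap: 0.0171
time: 22.32
eef_pos: [0.5272, -0.1452, 0.0452]
ee_rot: [[0.614, 0.789, -0.008], [0.789, -0.614, -0.0], [-0.006, -0.006, -1.0]]
ft_force: [-0.0, -0.1, 2.5]
finger_gap: 0.0174
```

```bash
python3 -m jog '-0.0005 0.002 0 0 0 0 0;-0.001 0.004 0 0 0 0 0;-0.0015 0.006 0 0 0 0 0;-0.0017 0.007 0 0 0 0 0;-0.0017 0.007 0 0 0 0 0' && python3 -m jog '-0.0003 0.001 0 0 0 0 0;-0.0005 0.002 0 0 0 0 0;-0.0007 0.003 0 0 0 0 0;-0.001 0.004 0 0 0 0 0;-0.001 0.004 0 0 0 0 0'
```

```text
time: 22.95
eef_pos: [0.5255, -0.1381, 0.0452]
ee_rot: [[0.614, 0.789, -0.008], [0.789, -0.614, -0.0], [-0.005, -0.007, -1.0]]
ft_force: [0.1, -2.0, 1.6]
finger_gap: 0.0173
time: 23.58
eef_pos: [0.5246, -0.1339, 0.0452]
ee_rot: [[0.614, 0.789, -0.008], [0.789, -0.614, -0.0], [-0.005, -0.007, -1.0]]
ft_force: [0.8, -0.4, 1.0]
finger_gap: 0.0175
```

```bash
python3 -m jog '-0.0001 0.0005 0 0 0 0 0;-0.0002 0.001 0 0 0 0 0;-0.0004 0.0015 0 0 0 0 0;-0.0005 0.002 0 0 0 0 0;-0.0005 0.002 0 0 0 0 0' && python3 -m jog '-0.0001 0.0005 0 0 0 0 0;-0.0002 0.001 0 0 0 0 0;-0.0004 0.0015 0 0 0 0 0;-0.0004 0.0015 0 0 0 0 0;-0.0004 0.0015 0 0 0 0 0'
```

```text
time: 24.2
eef_pos: [0.524, -0.1318, 0.0452]
ee_rot: [[0.614, 0.789, -0.008], [0.789, -0.614, 0.0], [-0.005, -0.007, -1.0]]
ft_force: [0.4, -1.0, 2.9]
finger_gap: 0.0173
time: 24.82
eef_pos: [0.5237, -0.1302, 0.0453]
ee_rot: [[0.614, 0.789, -0.008], [0.789, -0.614, 0.0], [-0.005, -0.007, -1.0]]
ft_force: [1.0, -2.1, 1.3]
finger_gap: 0.0176
```

```bash
for i in 1 2; do python3 -m jog '-0.0001 0.0005 0 0 0 0 0;-0.0002 0.001 0 0 0 0 0;-0.0004 0.0015 0 0 0 0 0;-0.0004 0.0015 0 0 0 0 0;-0.0004 0.0015 0 0 0 0 0'|grep -E 'eef_pos|force'; done
```

```text
eef_pos: [0.5233, -0.1287, 0.0452]
ft_force: [0.2, -2.6, 0.5]
eef_pos: [0.5229, -0.1271, 0.0452]
ft_force: [1.0, -2.1, 0.7]
```

```bash
for i in 1 2; do python3 -m jog '-0.0001 0.0003 0 0 0 0 0;-0.0002 0.0006 0 0 0 0 0;-0.0002 0.001 0 0 0 0 0;-0.0002 0.001 0 0 0 0 0;-0.0002 0.001 0 0 0 0 0'|grep -E 'eef_pos|force'; done; python3 -c "
from h import *
print([ctrl.observe()['ft_force'].round(1) for _ in range(3)])"
```

```text
eef_pos: [0.5227, -0.1261, 0.0452]
ft_force: [0.5, -1.2, 0.6]
eef_pos: [0.5225, -0.125, 0.0452]
ft_force: [1.6, -3.3, 0.8]
[array([ 1.6, -3.3,  0.8]), array([ 1.6, -3.3,  0.8]), array([ 1.6, -3.3,  0.8])]
```

```bash
for i in 1 2; do python3 -m jog '-0.0001 0.0003 0 0 0 0 0;-0.0002 0.0006 0 0 0 0 0;-0.0002 0.001 0 0 0 0 0;-0.0002 0.001 0 0 0 0 0;-0.0002 0.001 0 0 0 0 0'|grep -E 'eef_pos|force'; done
```

```text
eef_pos: [0.5224, -0.1247, 0.0452]
ft_force: [1.7, -5.3, -0.9]
eef_pos: [0.5224, -0.1246, 0.0453]
ft_force: [1.2, -6.2, -1.4]
```

The row is now tight: motion stops at about 6 N. I tighten clockwise while keeping a slight push.

```bash
python3 -m jog '-0.0003 0.0015 0 0 0 -10 0;-0.0003 0.0015 0 0 0 -20 0;-0.0003 0.0015 0 0 0 -30 0;-0.0003 0.0015 0 0 0 -40 0;-0.0003 0.0015 0 0 0 -40 0' && python3 -m jog '-0.0003 0.001 0 0 0 -8 0;-0.0003 0.001 0 0 0 -16 0;-0.0003 0.001 0 0 0 -24 0;-0.0003 0.001 0 0 0 -30 0;-0.0003 0.001 0 0 0 -36 0'; python3 -c "
from h import *
s=ctrl.observe();print(s['ft_torque'],np.degrees(np.arctan2(s['ee_rot'][1,0],s['ee_rot'][0,0])))"
```

```text
time: 29.2
eef_pos: [0.5211, -0.1254, 0.0452]
ee_rot: [[0.978, 0.209, -0.009], [0.209, -0.978, -0.0], [-0.009, -0.002, -1.0]]
ft_force: [-3.5, -12.2, -0.1]
finger_gap: 0.0174
time: 29.82
eef_pos: [0.5195, -0.1254, 0.0452]
ee_rot: [[0.913, -0.408, -0.01], [-0.408, -0.913, 0.004], [-0.011, 0.0, -1.0]]
ft_force: [-4.0, -8.3, 2.3]
finger_gap: 0.0173
[-1.41165319  0.61082053  0.33645436] -24.080345217827336
```

```bash
python3 -m jog '0 0 0 0 0 -3 0;0 0 0 0 0 -6 0;0 0 0 0 0 -6 0;0 0 0 0 0 -6 0;0 0 0 0 0 -6 0'; python3 -c "
from h import *
s=ctrl.observe();print(s['ft_torque'],np.degrees(np.arctan2(s['ee_rot'][1,0],s['ee_rot'][0,0])))"
```

```text
time: 30.45
eef_pos: [0.5199, -0.1246, 0.0455]
ee_rot: [[0.865, -0.501, -0.009], [-0.501, -0.866, 0.006], [-0.011, -0.001, -1.0]]
ft_force: [4.0, 4.0, 5.7]
finger_gap: 0.017
[ 0.86298278 -0.48006962 -0.13852597] -30.05917241342651
```

```bash
python3 -m jog '0 0 0 0 0 0 20;0 0 0 0 0 0 40;0 0 0 0 0 0 40;0 0 0.05 0 0 0 40;0 0 0.1 0 0 0 40' && python3 -m jog '0 0 0.06 0 0 10 40;-0.01 0.04 0.12 0 0 20 40;-0.024 0.08 0.17 0 0 30 40;-0.024 0.10 0.19 0 0 43.5 40;-0.024 0.10 0.19 0 0 43.5 40' && python3 - <<'E'
from h import *
im,s=snap('wrist','w8.png');print(jig(s['eef_pos']))
t,_=snap('top'); 
a=cv2.resize(im[:,120:420],None,fx=1.5,fy=1.5,interpolation=cv2.INTER_CUBIC); b=cv2.resize(t[115:255,115:345],None,fx=1.5,fy=1.5)
c=np.zeros((576,450+345,3),np.uint8); c[:,:450]=a; c[:210,450:]=b; cv2.imwrite('pics/f.png',c[:,:,::-1])
E
```

```text
time: 31.08
eef_pos: [0.5186, -0.1244, 0.1455]
ee_rot: [[0.865, -0.501, -0.012], [-0.501, -0.865, 0.007], [-0.014, -0.0, -1.0]]
ft_force: [0.0, -0.7, -0.6]
finger_gap: 0.0339
time: 31.7
eef_pos: [0.4949, -0.0229, 0.3385]
ee_rot: [[0.971, 0.238, -0.009], [0.238, -0.971, -0.005], [-0.01, 0.002, -1.0]]
ft_force: [-0.0, -0.3, -1.1]
finger_gap: 0.0344
[[-0.0038  0.1738]]
```

View pics/f.png

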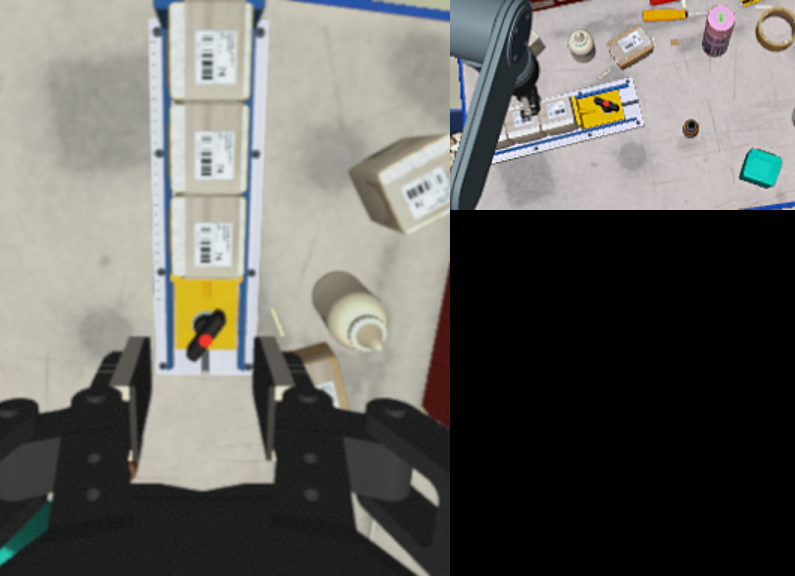

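Three cartons stand in a tight row from the end plate (row 5) to the yellow stop (row 277). The wing is turned clockwise, from (220,313) to (190,357). Next I measure the wing angle with a mask.

```bash
python3 - <<'E'
from h import *
s=ctrl.observe(); im=cv2.imread('pics/w8.png')[:,:,::-1]
m=(im.max(2)<70).astype(np.uint8); m[:, :240]=0; m[:,280:]=0; m[:203]=0; m[245:]=0
r=(cv2.inRange(cv2.cvtColor(im.copy(),cv2.COLOR_RGB2HSV),(0,150,80),(6,255,255))>0); r[:, :240]=0; r[:,280:]=0; r[:203]=0; r[245:]=0
m[r]=1
n,l,st,c=cv2.connectedComponentsWithStats(m); k=1+st[1:,4].argmax(); print(st[k])
ys,xs=np.where(l==k); p=ray('wrist',np.c_[xs,ys],.074,s)[:,:2]; (cx,sz,an)=cv2.minAreaRect((p*1000).astype(np.float32)); print(cx,sz,an)
e=np.linalg.eigh(np.cov(p.T))[1][:,1]; e*=np.sign(e[1]); a=np.degrees(np.arctan2(-e[0],e[1])); print('wing yaw',a,'rel jig',a-13.4)
a=ray('wrist',[(190/1.5+120,357/1.5),(220/1.5+120,313/1.5)],.074,s); d=a[1]-a[0]; print(np.degrees(np.arctan2(-d[0],d[1]))-13.4)
E
```

```text
[245 207  25  33 409]
(513.4139404296875, -116.49888610839844) (55.34829330444336, 23.111759185791016) 70.7864990234375
wing yaw -15.44465833674561 rel jig -28.84465833674561
-32.15917214798124
```

The angle is ambiguous (-29° to -33°, with hub contamination, against the expected -37°). I'll repeat the exact w1 viewing pose and compare numerically.

```bash
python3 -m jog '0.005 -0.03 -0.02 0 0 -10 40;0.015 -0.06 -0.05 0 0 -20 40;0.023 -0.08 -0.077 0 0 -30 40;0.023 -0.08 -0.077 0.3 -0.5 -38 40;0.023 -0.08 -0.077 0.3 -0.5 -38 40' && python3 - <<'E'
from h import *
im2,s2=snap('wrist','w9.png')
R=np.array([[.913,-.409,-.003],[-.409,-.913,.001],[-.003,0,-1]]); s1=dict(eef_pos=np.array([.5119,-.0737,.2614]),ee_rot=R)
im1=cv2.imread('pics/w1.png')[:,:,::-1]
for im,s in((im1,s1),(im2,s2)):
    hsv=cv2.cvtColor(np.ascontiguousarray(im),cv2.COLOR_RGB2HSV)
    m=((im.max(2)<60)|(cv2.inRange(hsv,(0,150,80),(6,255,255))>0)).astype(np.uint8)
    w=np.zeros_like(m); w[130:225,225:305]=m[130:225,225:305]
    n,l,st,c=cv2.connectedComponentsWithStats(w); k=1+st[1:,4].argmax()
    ys,xs=np.where(l==k); p=ray('wrist',np.c_[xs,ys],.074,s)[:,:2]
    e=np.linalg.eigh(np.cov(p.T))[1][:,1]; e*=np.sign(e[1])
    print(st[k],c[k],'yaw',np.degrees(np.arctan2(-e[0],e[1])),cv2.minAreaRect((p*1000).astype(np.float32)),'tool',np.degrees(np.arctan2(s['ee_rot'][1,0],s['ee_rot'][0,0])))
E
```

```text
time: 32.42
eef_pos: [0.5163, -0.1046, 0.2573]
ee_rot: [[0.91, -0.416, -0.007], [-0.416, -0.91, 0.009], [-0.01, -0.005, -1.0]]
ft_force: [0.4, -0.1, 0.0]
finger_gap: 0.034
[253 156  19  47 535] [262.50093458 177.6411215 ] yaw -22.52772908114306 ((513.6552124023438, -89.44807434082031), (52.87960433959961, 20.05978775024414), 65.92974090576172) tool -24.131125208001976
[256 156  20  48 548] [265.96715328 178.18430657] yaw -21.105580338849798 ((521.3505859375, -120.22342681884766), (53.35914611816406, 20.901607513427734), 65.54093933105469) tool -24.557459327567173
```

The wing is within about 1.4° of its original tight angle, which is inside measurement noise, and the robot is clear of everything. Handing in.

```bash
python3 -c "
from h import *
print(ctrl.observe()['ft_force']); print(ctrl.hand_in())"
```

```text
[0.56388538 0.18034185 0.11925374]
the job is handed in; nothing more can be done
None
```

The bundle is made up and handed in at about 32.5 s of the 72 s allowed. I loosened the knob and opened the stop to its limit. I then stood the two nearer white cartons in the channel behind carton_a and left the third, by the red toolbox, as the spare. The stop was pushed up until it stalled at about 6 N (8–12 N read while tightening), and the knob was screwed clockwise tight.

**Last checks:**
- **Row:** the final close view shows three upright cartons in the channel with no visible gaps, from the end plate to the stop. The stop's travel puts its face about 213 mm from the plate, which matches three 71 mm rigid cores.
- **Bench:** nothing else looked moved in the last views.
- **Knob:** viewed from the same relative pose as at the start, the wing was within 1.4° (0.025 rad) of its original tight angle, which I took as measurement noise. This disagrees with a rougher measurement just before it, which read about 5–8° short of tight. I put that down to the hub spoiling the colour mask.
- **Seating:** I turned the gripper 6° past the tight angle, but the wrist torque showed no clear resistance there. That the knob is fully seated therefore rests on the angle comparison.

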